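# Line up the test tiles and set the drying plate

### The arm

A 6-joint arm with a two-finger parallel gripper is mounted at the origin on the work surface. World frame = base frame: x ahead of the robot, y to its left, z up, the work surface at z = 0. Lengths are in mm, angles in rad, forces in N, time in s.
With the tool pointing down it reaches from about 275 to 825 mm from the base axis. Payload 5.2 kg.
Tool frame: the origin (TCP) lies at the very end of the fingers, on their centre line; the grasp point (between the pads) lies 19 mm behind it; z points along the fingers, y is the line along which they close (so a half turn about z gives the same grasp; the last joint's range is limited). The gripper opens to 93 mm and grips with 3 to 60 N. Pads are 15 mm wide; open, the fingers measure 128 mm over their backs; the gripper's body (75 mm by 188 mm) begins 65 mm behind the grasp point.
Start: joints at [-1.414, 0.259, 1.535, -0, 1.348, -0.203], TCP at [193.669, -514.779, 189.253] pointing down, gripper open.
Joint ranges: [-3.14, 3.14], [-0.91, 2.08], [0.19, 2.58], [-1.22, 4.36], [0.22, 2.71], [-3.12, 3.12]. Speed limits (rad/s): [2.57, 2.57, 3.14, 3.14, 3.14, 3.14].

### API

Orientations are given as [roll, pitch, yaw] about the fixed x, y, z axes, in that order (R = Rz(yaw) Ry(pitch) Rx(roll)).
In Python, from bench import robot gives the robot as it stands. The module is installed in compiled form; this text tells all that it offers. Calls block until the motion is done:
- robot.move_ptp(position, orientation): joint-space move of the TCP to a pose.
- robot.move_linear(position, ori=None, speed=150, f_stop=None): straight line of the TCP; ori=None keeps the orientation; speed is the mean speed in mm/s. With f_stop (N) it stops when the force on the tool has changed by that much, and returns True; else False.
- robot.move_j(angles): joint-space move.
- robot.move_gripper(opening): opening from 0.0 (shut) to 1.0 (fully open); the grip force is fixed at half the most; returns when the fingers have stopped.
- robot.sleep(seconds).
- robot.inverse_kinematics(position, orientation): joint angles nearest the present ones, or None.
- robot.get_image(name): name is "side" or "top" or "wrist"; returns a dict with "img" (384x512x3 uint8, blue, green, red), "fovy" (degrees; the focal length in pixels is half the picture's height over the tangent of half this angle, whatever the lens; pixels are square), "cx", "cy" (the principal point, pixels), "k1" (the pictures are not rectified: a ray, as slopes to the right and down, at radius r is drawn at 1 + k1 r^2 times it, then the intrinsics apply), "eye" and "orientation" of the camera in the world. Camera axes: x right, y down, z forward; pixel columns grow to the right and rows downward; lengths in mm; the calibration is good to about 2 mm. A picture is of the moment at which its call begins. There is no depth.
A pose or a line that the arm cannot do raises robot.MotionError and nothing moves.
- robot.hand_in(): hands the job in; it is judged then, once.
Readings, each from a call of its own:
- robot.current_t(): time.
- robot.current_qpos(): joint angles.
- robot.current_joint_vel(): joint speeds.
- robot.current_joint_efforts(): joint torques, N m.
- robot.current_tcp_pos(): TCP position.
- robot.current_eef_rot(): TCP orientation.
- robot.current_contact_force(): force on the tool from outside, world axes, zero at the start.
- robot.current_ft_torque(): the same for the moment, N m.
- robot.current_gripper_width(): opening from 0.0 (shut) to 1.0 (fully open).
- robot.current_finger_force(): force on a finger pad.
Only numpy, scipy, OpenCV 4.12 (cv2) and the standard library are available. Lean on these libraries where they do the work, as an engineer would, in place of code of your own. Each camera call takes 0.05 s, during which the arm holds its last target. There are 200 camera calls.

### The job

Get the drying plate ready: slide the three terracotta test tiles up into a row, each lying flat, square and touching the back rail, centred on its own notch. Then turn the controller's selector knob until it clicks in with its pointer at the position flagged by the steel tab on the dial. Leave the tab and all the other things where they are.

Things in the scene. Friction and masses are not known exactly. Their poses are not given: they have to be found in the camera images.
- plate: drying plate: low aluminium slab, 200 (its x) by 280 mm (its y), fixed to the table. Origin under its centre on the table; its top surface is 32 above the origin. Its +x points to its rail, y runs along the rail. The steel back rail stands along the far (+x) edge, 12 thick, 14 high above the top; the rail's inner face is at x = +85. Three black notches cross the rail at y = +70, 0, -70.
- spot0 (a point): where the centre of a tile lies when it is flat on the plate, square, touching the rail and centred on the notch at plate y = 70 mm: 25 mm in front of the rail's inner face, 4 above the plate's top. Axes as the plate.
- spot1 (a point): where the centre of a tile lies when it is flat on the plate, square, touching the rail and centred on the notch at plate y = 0 mm: 25 mm in front of the rail's inner face, 4 above the plate's top. Axes as the plate.
- spot2 (a point): where the centre of a tile lies when it is flat on the plate, square, touching the rail and centred on the notch at plate y = -70 mm: 25 mm in front of the rail's inner face, 4 above the plate's top. Axes as the plate.
- tile0_mid (a point): centre (half-way up) of test tile 0: flat terracotta tile, 50 (its x) by 36 (its y) by 8 mm thick, about 35 g, lying loose on the plate about 60 to 115 mm short of its place, turned up to 0.35 rad. The three are alike; any tile may go to any notch. The starting gaps beside them are 25 or more.
- tile1_mid (a point): centre (half-way up) of test tile 1: flat terracotta tile, 50 (its x) by 36 (its y) by 8 mm thick, about 35 g, lying loose on the plate about 60 to 115 mm short of its place, turned up to 0.35 rad. The three are alike; any tile may go to any notch. The starting gaps beside them are 25 or more.
- tile2_mid (a point): centre (half-way up) of test tile 2: flat terracotta tile, 50 (its x) by 36 (its y) by 8 mm thick, about 35 g, lying loose on the plate about 60 to 115 mm short of its place, turned up to 0.35 rad. The three are alike; any tile may go to any notch. The starting gaps beside them are 25 or more.
- console: controller: white wedge-shaped box, 150 (x) by 160 mm (y), 100 high at the front and 148 at the back, fixed to the table; origin under its centre. Its face leans 26 degrees up from horizontal and looks to the console's -x and up: outward normal (-0.438, 0, 0.899) and up-slope direction (0.899, 0, 0.438) in the console's axes.
- selector_grip (a point): where to grip the selector: on its turning axis, 28 mm out from the sloped face. z is the turning axis and points out of the face, x points along the bar to its pointed end. Black knob with an upstanding bar 46 long, 12 wide, reaching from 5 to 36 out of the face, on a disc of radius 22 whose top is 5 out of the face; the pointed end with a white line is the pointer.
- selector (a joint): turn of the selector in rad, growing clockwise as seen looking at the face; 0 = pointer straight up the slope. It has spring detents at -0.707, -0.236, +0.236 and +0.707 (white lines on the dial), stops at -0.80 and 0.80, needs up to about 0.05 N m and clicks into the nearest detent when let go. It starts in one of the first two.
- marker_tab (a point): top of the flat steel tab (14 by 9 mm with a point, 4.5 proud of the face) lying on the dial's rim 47.5 from the knob's axis; it flags the wanted position. Its x points outward from the knob's axis, z out of the face.
- marker (a joint): angle of the marker tab about the same axis, same zero and sense as the selector: it stands at +0.236 or +0.707. Not to be moved.
- pinchpot: small terracotta cup, 64 wide, 45 high, near the front of the drying plate. Leave alone. Sizes in mm, origin under its centre
- jar: small white lidded jar, 42 wide, 45 high, on the flat top of the controller. Leave alone. Sizes in mm, origin under its centre
- stilt: small white three-armed kiln stilt lying on the table, 38 mm arms, 10 high. Leave alone. Sizes in mm, origin under the middle where the arms meet
- mug: grey-brown mug, 84 wide, 85 high, on the white plaster drum at the back. Leave alone. Sizes in mm, origin under its centre
- dish: white dish, 100 wide, 22 high, on the right. Leave alone. Sizes in mm, origin under its centre
- bottle: white bottle, 56 wide, 110 high, at the back left. Leave alone. Sizes in mm, origin under its centre
- brush: brush with blue handle, 170 long, on the left. Leave alone. Sizes in mm, origin on its underside
Not all that is in view belongs to the job. What is shaped like the console but purple is not meant. What is shaped like the part that bears tile1_mid but yellow is not meant.

How it is judged:
By the outcome, as a careful person would: the job done as asked, in the order asked, and still so for the second after the job is handed in, with the robot touching nothing.
It also fails if it takes over 72 s, if anything falls off the work surface, if the arm or the gripper's body presses on something with over 40 N, if the wrist force passes 120 N, or if a joint passes its speed limit or range.

## Working session

There is one attempt and no reset: what is moved stays moved. The work goes in short steps, each a Python script; the robot and the scene stay as the last script left them, time stands still between calls to the robot, and variables do not carry over. Pictures are saved under pics/ and viewed, at most 10 in all, crops included, and the job is handed in when it is done.

```bash
mkdir -p pics
cat > h.py <<'E'
import numpy as np, cv2, pickle
from scipy.spatial.transform import Rotation as R
def cam(c):
    f=c["img"].shape[0]/2/np.tan(np.radians(c["fovy"])/2)
    return f,np.array(c["eye"],float),R.from_euler('xyz',c["orientation"]).as_matrix() if np.shape(c["orientation"])==(3,) else np.array(c["orientation"])
def proj(c,P):
    f,e,M=cam(c); p=(np.atleast_2d(P)-e)@M; s=p[:,:2]/p[:,2:]
    s=s*(1+c["k1"]*(s**2).sum(1,keepdims=True)); return s*f+[c["cx"],c["cy"]]
def ray(c,uv):
    f,e,M=cam(c); d=(np.atleast_2d(uv)-[c["cx"],c["cy"]])/f; s=d.copy()
    for _ in range(20): s=d/(1+c["k1"]*(s**2).sum(1,keepdims=True))
    return e,np.c_[s,np.ones(len(s))]@M.T
def onz(c,uv,z):
    e,d=ray(c,uv); return e+d*((z-e[2])/d[:,2])[:,None]
def snap(robot,name,fn):
    c=robot.get_image(name); pickle.dump(c,open(f'pics/{fn}.pkl','wb')); cv2.imwrite(f'pics/{fn}.png',c["img"]); return c
def load(fn): return pickle.load(open(f'pics/{fn}.pkl','rb'))
def crop(c,x0,y0,x1,y1,k,fn): cv2.imwrite(f'pics/{fn}.png',cv2.resize(c["img"][y0:y1,x0:x1],None,fx=k,fy=k,interpolation=cv2.INTER_CUBIC))
E
python3 - <<'E'
from bench import robot
from h import *
for n in("top","side"):
    c=snap(robot,n,n+"0"); print({k:v for k,v in c.items() if k!="img"})
a=np.hstack([load("top0")["img"]]); cv2.imwrite('pics/t.png',cv2.resize(a,(800,600),interpolation=cv2.INTER_CUBIC))
cv2.imwrite('pics/s.png',cv2.resize(load("side0")["img"],(800,600),interpolation=cv2.INTER_CUBIC))
E
```

```text
{'fovy': 54.96930642534453, 'cx': 256.61560394690474, 'cy': 189.75182200893835, 'k1': -0.09827289427927742, 'eye': array([ 474.9745496 ,  -21.5003153 , 1342.34058573]), 'orientation': array([-3.07972162,  0.00809599, -1.55995496])}
{'fovy': 43.608916353952864, 'cx': 248.61099453950857, 'cy': 194.37440907376896, 'k1': -0.15658830311959504, 'eye': array([  19.82260222, 1028.95606541,  884.64561723]), 'orientation': array([-2.15286144,  0.01895119, -2.70168723])}
```

View pics/t.png

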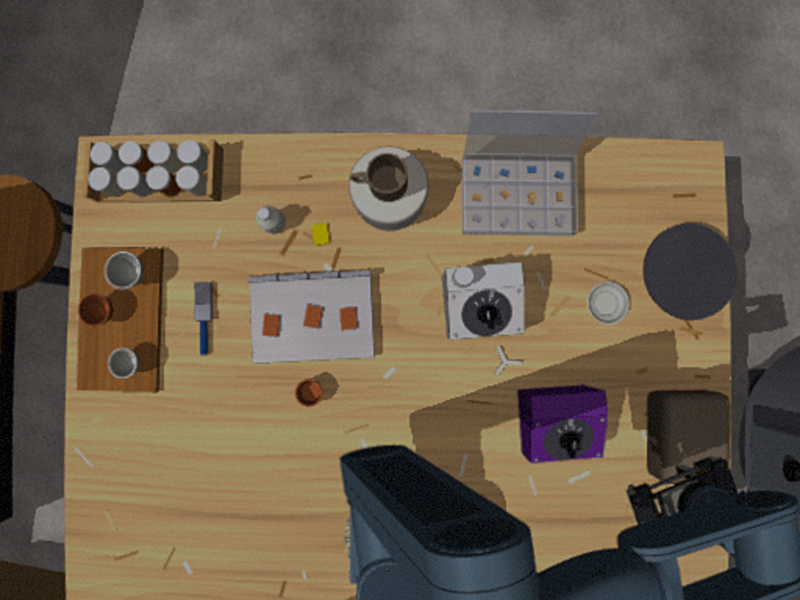

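View pics/s.png

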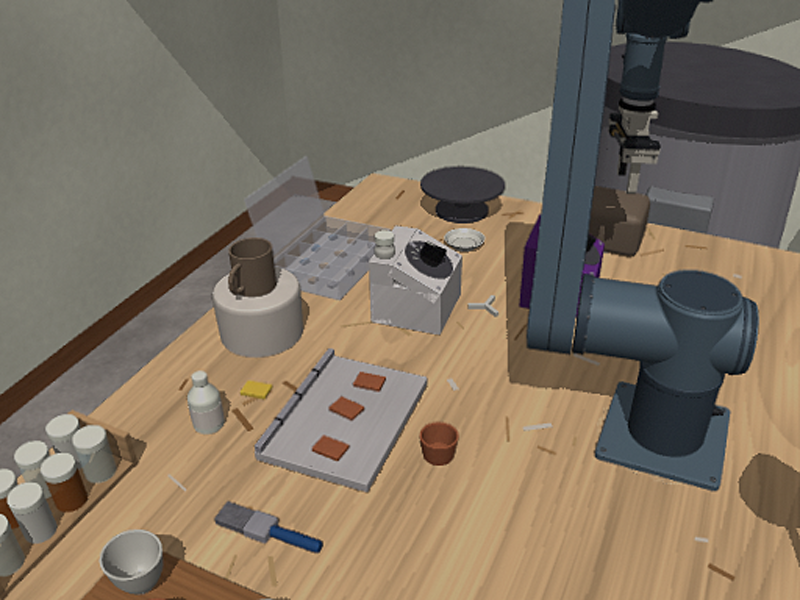

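The top view shows the white console at (485,300) with knob and dial, and a purple lookalike at (563,425), which is not meant. The three terracotta tiles lie on the plate at (271,325), (313,316) and (348,318). The yellow tile-like piece at (320,233) is off the plate and not meant. The rail is at the far edge (y≈275). Next I'll get a rough position for each and take wrist views.

Run:
```python
from bench import robot
from h import *
c=load("top0"); k=1.5625
for n,uv,z in [("plate",[(249,278),(371,270),(373,355),(253,362)],32),("tiles",[(271,325),(313,316),(348,318)],40),("knob",[(486,314)],150),("jar",[(463,276)],193)]:
    print(n,onz(c,np.array(uv)/k,z).round(0).tolist())
P=onz(c,np.array([(311,316)])/k,32)[0]; K=onz(c,np.array([(486,314)])/k,150)[0]
robot.move_ptp([K[0]-90,K[1],380],[np.pi,0,0]); w=snap(robot,"wrist","wk"); 
print(w["eye"],w["orientation"],w["fovy"],proj(w,K))
robot.move_ptp([P[0]-70,P[1],330],[np.pi,0,0]); w=snap(robot,"wrist","wp"); print(w["eye"],proj(w,P),robot.current_t())
for n in("wk","wp"): crop(load(n),0,0,512,384,1.5625,n+"x")
```

```text
plate [[595.0, 340.0, 32.0], [616.0, 59.0, 32.0], [423.0, 52.0, 32.0], [403.0, 326.0, 32.0]]
tiles [[488.0, 284.0, 40.0], [509.0, 189.0, 40.0], [506.0, 109.0, 40.0]]
knob [[514.0, -187.0, 150.0]]
jar [[588.0, -135.0, 193.0]]
[ 502.17355787 -188.6692699   574.44611325] [ 2.85445440e+00  4.42203835e-04 -1.57157343e+00] 70.10668703282361 [[251.17804307 105.55361113]]
[517.76546743 193.25527646 525.23730216] [[250.95519714 119.2638872 ]] 3.2583
```

View pics/wkx.png

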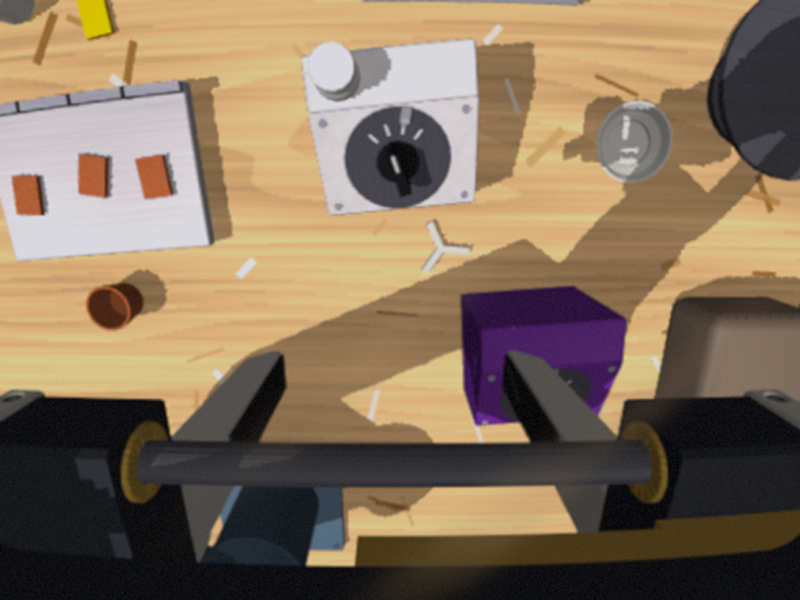

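View pics/wpx.png

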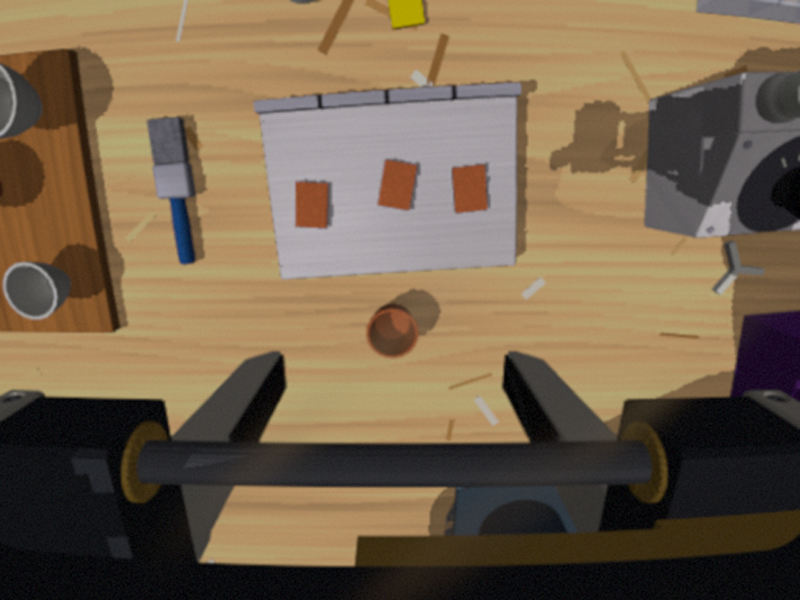

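Wrist view 1 shows the knob at about (400,160). Its pointer is up-left and the tab is near (405,115), at the third dial line. Wrist view 2 shows the plate with its rail at y≈95 and tiles at (312,204), (398,184) and (470,188). I'll enlarge both.

Run:
```python
from h import *
crop(load("wp"),155,45,345,185,4.2,"wpc"); crop(load("wk"),190,20,310,140,5,"wkc")
c=load("wp"); b=c["img"].astype(int); m=((b[...,2]>b[...,0]+60)&(b[...,2]>b[...,1]+40)).astype(np.uint8); m[185:]=0; m[:, :170]=0; m[:75]=0
n,l,s,ce=cv2.connectedComponentsWithStats(m)
for i in range(1,n):
    if s[i,4]<100: continue
    yx=np.argwhere(l==i)[:,::-1]; w=onz(c,yx,40)[:,:2]; print(ce[i],s[i,4],cv2.minAreaRect(w.astype(np.float32)))
```

```text
[253.82198953 117.95986038] 573 ((511.4208068847656, 189.6488494873047), (33.9525032043457, 48.32379150390625), 79.81192016601562)
[300.30381944 120.35243056] 576 ((507.43096923828125, 109.45695495605469), (47.82501983642578, 35.027679443359375), 6.103908538818359)
[198.91489362 130.46985816] 564 ((490.229248046875, 285.1465759277344), (34.91823959350586, 48.57068634033203), 86.6275863647461)
```

View pics/wpc.png

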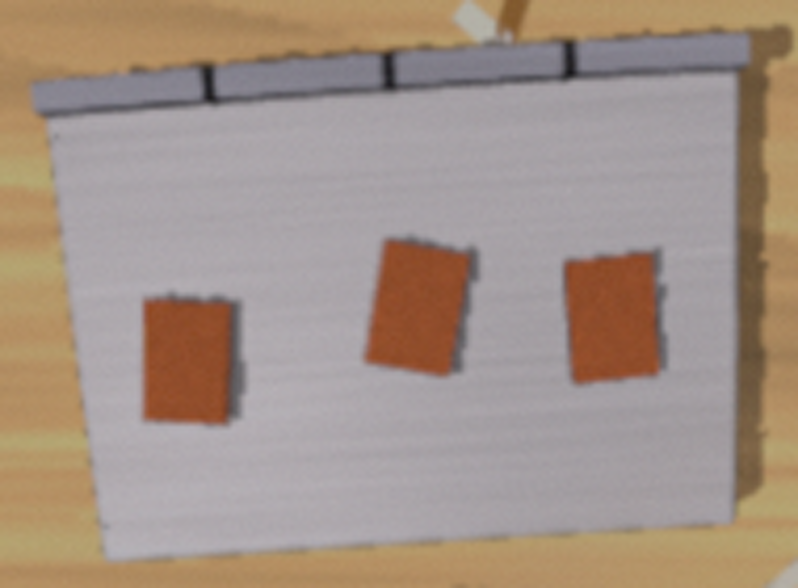

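View pics/wkc.png

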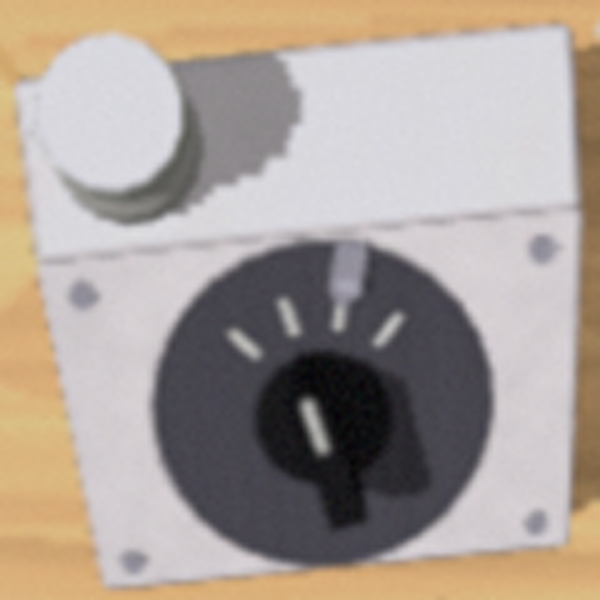

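The crops confirm it. The tab sits on the third line (+0.236), and the pointer's white line (302,400)→(325,452) aims at the second (-0.236). The tiles and notches are clear: notches at (209,84), (389,70) and (569,58). Now I'll fit the poses.

```bash
cat >> h.py <<'E'
from scipy.optimize import least_squares
def fit(c,pts,uv,g):
    pts=np.array(pts,float); uv=np.array(uv,float)
    T=lambda p: np.c_[pts[:,:2]@R.from_euler('z',p[2]).as_matrix()[:2,:2].T+p[:2],pts[:,2]]
    r=least_squares(lambda p:(proj(c,T(p))-uv).ravel(),g,x_scale=[1,1,.01]); return r.x,r.fun.reshape(-1,2)
E
python3 - <<'E'
from h import *
np.set_printoptions(precision=3,suppress=True)
c=load("wp")
p,f=fit(c,[[91,70,46],[91,0,46],[91,-70,46],[-100,140,32],[-100,-140,32],[97,140,46],[97,-140,46]],
 np.array([(209,84.5),(389,70.5),(569.5,58.5),(107,560),(733,521),(33,82),(748,33)])/4.2+[155,45],[510,195,.07]); print(p); print(f)
c=load("wk")
q,f=fit(c,[[-75,80,100],[-75,-80,100],[23.4,80,148],[23.4,-80,148],[75,-80,148]],np.array([(105,588),(568,543),(42,262),(580,207),(568,27)])/5+[190,20],[520,-187,.07]); print(q);print(f)
M=R.from_euler('z',q[2]).as_matrix(); n=M@[-.438,0,.899]; P0=M@[-75,0,100]+[q[0],q[1],0]
def onface(uv,h=0):
    e,d=ray(c,np.array(uv)/5+[190,20]); P=P0+n*h
    return (e+d*(((P-e)@n)/(d@n))[:,None]-[q[0],q[1],0])@M
print("dial c",onface([(323,402),(153,405),(493,400),(330,240),(330,565)]))
print("white line",onface([(302,400),(325,452)],36)); print("tab",onface([(348,268)],4.5)); print("bar tail",onface([(347,525)],36))
ce=onface([(323,402)])[0];print("lines",[np.arctan2(-(v-ce)[1],(v-ce)[0]/.899) for v in onface([(244,344),(288,316),(340,317),(388,330)])], np.arctan2(-(onface([(348,268)],4.5)[0]-ce)[1],(onface([(348,268)],4.5)[0]-ce)[0]/.899+4.5*.438/.899))
E
```

```text
[510.376 194.121   0.063]
[[-0.03  -0.446]
 [ 0.019 -0.301]
 [ 0.171 -0.178]
 [-0.945  1.027]
 [ 1.081  0.865]
 [-0.847 -0.111]
 [ 0.55  -0.278]]
[ 544.716 -190.219    0.092]
[[-0.595  0.3  ]
 [ 0.274  0.514]
 [-1.474  0.597]
 [ 0.631  0.754]
 [ 1.1   -1.782]]
dial c [[-22.153  -0.495 125.747]
 [-18.091  52.376 127.726]
 [-26.25  -53.813 123.752]
 [ 21.88   -6.343 147.201]
 [-74.149   1.602 100.415]]
white line [[-22.828   5.941 165.465]
 [-37.658   0.625 158.24 ]]
tab [[ 13.6   -10.842 148.172]]
bar tail [[-59.522  -4.225 147.587]]
lines [np.float64(-0.8232372332572482), np.float64(-0.2903288157203712), np.float64(0.26722662407953846), np.float64(0.7990351348806571)] 0.24175783224206637
```

```bash
cat >> h.py <<'E'
PL=np.array([510.4,194.1,.063])
def pw(x,y,P=PL): return P[:2]+R.from_euler('z',P[2]).as_matrix()[:2,:2]@[x,y]
def place(robot,xy,yaw,y,dy=0):
    o=[np.pi,0,yaw]; robot.move_gripper(.5)
    robot.move_ptp([*xy,90],o); print("down hit",robot.move_linear([*xy,33.6],o,80,f_stop=6))
    robot.move_gripper(.2); print("w",robot.current_gripper_width()*93, robot.current_tcp_pos(),robot.current_finger_force())
    o=[np.pi,0,PL[2]]; z=33.7
    robot.move_linear([*pw(52,y+dy),z],o,60)
    print("force",robot.current_contact_force(),"stop",robot.move_linear([*pw(67,y+dy),z],o,12,f_stop=5),robot.current_contact_force())
    p=robot.current_tcp_pos(); v=R.from_euler('z',-PL[2]).as_matrix()[:2,:2]@(np.array(p[:2])-PL[:2]); print("plate xy",v)
    robot.move_gripper(.5); print("after",robot.current_contact_force()); robot.move_linear([p[0],p[1],90],o,150); print(robot.current_t())
E
python3 - <<'E'
from bench import robot
from h import *
np.set_printoptions(precision=2,suppress=True)
place(robot,[511.4,189.6],-.178,0)
E
```

```text
down hit False
w 18.400889235602104 [511.39 189.58  33.6 ] 0.0
force [-0.2   0.11 -0.07] stop False [-0.49 -0.84  0.51]
plate xy [66.94  0.03]
after [-0.27 -0.06  0.93]
10.2667
```

The grip closed to 18 mm, so it didn't hold the tile. I'll look.

Run:
```python
from bench import robot
from h import *
robot.move_ptp([*pw(-70,0),330],[np.pi,0,0]); c=snap(robot,"wrist","w2"); crop(c,155,25,345,185,3.7,"w2c")
```

```text
(no output)
```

View pics/w2c.png

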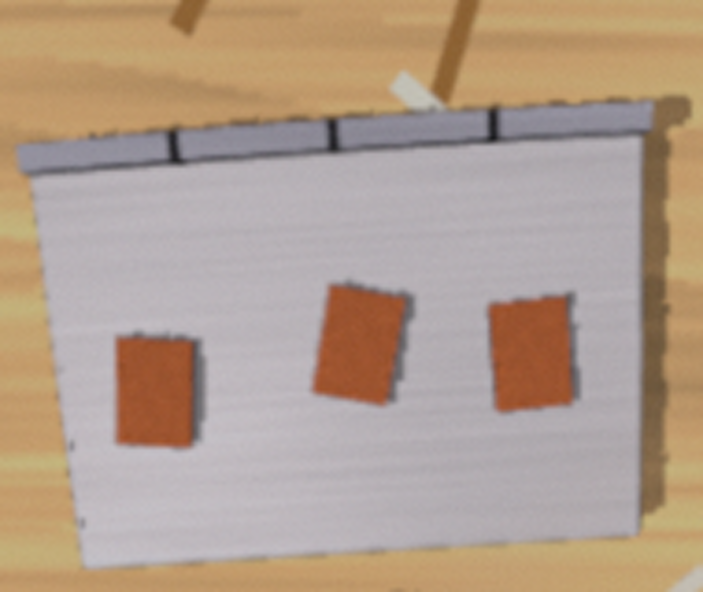

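The tiles haven't moved, so the fingertips passed above them. I'll probe the plate for its true height.

Run:
```python
from bench import robot
from h import *
np.set_printoptions(precision=2,suppress=True)
o=[np.pi,0,PL[2]]; p=pw(-72,0)
for g in (.5,.2):
    robot.move_gripper(g); 
    robot.move_ptp([*p,60],o) if g==.5 else robot.move_linear([*p,45],o)
    h=robot.move_linear([*p,12],o,25,f_stop=3); print(g,h,robot.current_tcp_pos(),robot.current_contact_force(),robot.current_gripper_width(),robot.current_t())
    robot.move_linear([*p,45],o)
```

```text
0.5 False [438.62 189.59  12.11] [-0.04 -0.55 -0.44] 0.4982468809752617 14.725
0.2 False [438.7  189.59  12.16] [-0.4  -0.09  0.65] 0.20178712005159957 17.475
```

Run:
```python
from bench import robot
from h import *
np.set_printoptions(precision=2,suppress=True)
p=robot.current_tcp_pos(); print(p,robot.current_eef_rot(),robot.current_qpos())
robot.move_gripper(.5)
p=np.array(robot.current_tcp_pos()); M=R.from_euler('xyz',robot.current_eef_rot()).as_matrix()
w=snap(robot,"wrist","w3"); s=snap(robot,"side","s3")
T=[p+M@[0,k,0] for k in(23,-23)]
print("wrist",proj(w,T)); q=proj(s,[p,*T]); print("side",q)
im=s["img"].copy()
x,y=q[0].astype(int); a=cv2.resize(im[y-75:y+75,x-75:x+75],(500,500),interpolation=cv2.INTER_CUBIC)
for v in q[1:]: cv2.circle(a,tuple(((v-[x-75,y-75])*500/150).astype(int)),4,(255,0,255),1)
b=w["img"][150:384,100:400]; b=cv2.resize(b,(300,234)); b=cv2.copyMakeBorder(b,0,266,0,0,cv2.BORDER_CONSTANT)
cv2.imwrite('pics/d3.png',np.hstack([a,b]))
```

```text
[439.18 189.69  45.4 ] [-3.14 -0.    0.06] [0.17 0.28 1.9  0.   0.96 1.68]
wrist [[281.28 219.98]
 [221.2  219.99]]
side [[246.51 265.85]
 [249.74 260.38]
 [243.18 271.47]]
```

View pics/d3.png

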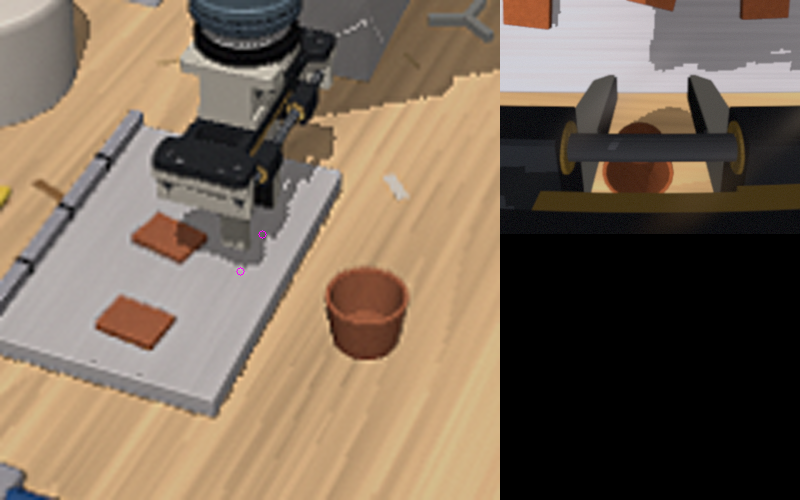

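The tips sit about 20–25 mm above the projected TCP in both views. The side crop shows the tip at (235,250), where (240,270) was expected. The tool length is effectively shorter than stated, so I'll find it by touch.

Run:
```python
from bench import robot
from h import *
np.set_printoptions(precision=2,suppress=True)
o=[np.pi,0,PL[2]]; p=pw(-72,0)
robot.move_linear([*p,16],o)
h=robot.move_linear([*p,-5],o,20,f_stop=3); print(h,robot.current_tcp_pos(),robot.current_contact_force(),robot.current_t())
robot.move_linear([*p,30],o)
```

```text
True [438.51 189.56   2.88] [-0.06 -0.39  4.51] 19.6417
```

The plate is touched at a reported z of 2.9, so the true tips are about 29 mm short of the reported TCP along the tool axis. The wrist camera agrees. I'll compensate for that.

```bash
sed -i 's/33\.6/4.8/; s/z=33.7/z=4.9/; s/,90\]/,50]/g' h.py
python3 - <<'E'
from bench import robot
from h import *
np.set_printoptions(precision=2,suppress=True)
place(robot,[511.4,189.6],-.178,0)
E
```

```text
down hit True
w 35.68744770570894 [509.42 189.7    2.88] 30.79923889847123
force [ 0.13 -0.37 -0.22] stop True [-0.06  0.37  0.62]
plate xy [58.54 -0.04]
after [-0.7   0.44  0.16]
24.2667
```

Run:
```python
from bench import robot
from h import *
np.set_printoptions(precision=2,suppress=True)
place(robot,[490.2,285.1],-.059,70)
place(robot,[507.4,109.5],.107,-70)
robot.move_ptp([*pw(-35,0),270],[np.pi,0,PL[2]]); c=snap(robot,"wrist","w4")
crop(c,120,20,390,200,2.9,"w4c"); print(robot.current_t())
```

```text
down hit True
w 35.458726965369436 [489.45 284.4    2.89] 30.65023741863115
force [ 0.04  0.05 -0.34] stop True [ 0.23 -0.45 -0.95]
plate xy [60.05 69.85]
after [-0.51  0.2  -0.39]
29.05
down hit True
w 35.431515982187314 [506.26 110.01   2.89] 30.802735194183697
force [ 0.   -0.28 -0.66] stop True [-0.4   0.2  -1.68]
plate xy [ 58.83 -69.99]
after [ 0.45 -0.54  0.11]
33.8333
34.8667
```

View pics/w4c.png

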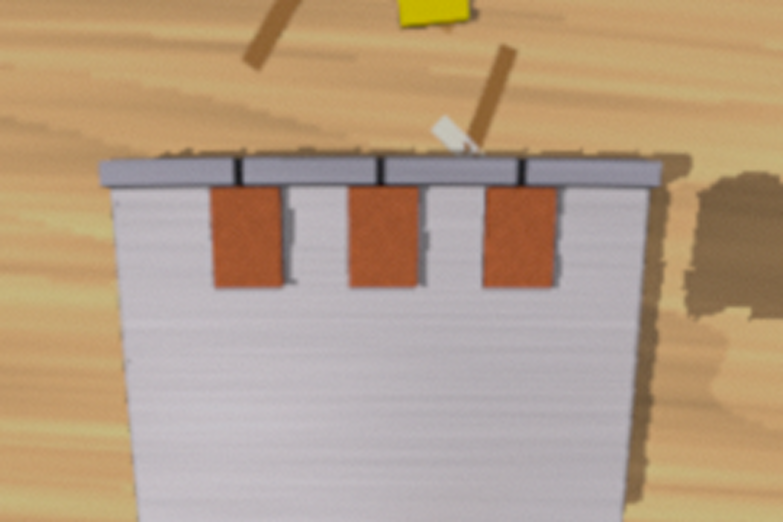

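The tiles are square and against the rail, at (247,237), (384,237) and (520,237). The notches are at (239,172), (381,171) and (522,170). Now I'll check the centring with the perspective corrected.

Run:
```python
from h import *
np.set_printoptions(precision=3,suppress=True)
c=load("w4"); S=lambda a:np.array(a)/2.9+[120,20]-.33
p,f=fit(c,[[91,70,46],[91,0,46],[91,-70,46]],S([(239.3,172),(381,171),(522,171)]),PL); print(p,f)
b=c["img"].astype(int); m=((b[...,2]>b[...,0]+60)&(b[...,2]>b[...,1]+40)).astype(np.uint8); m[130:]=0; m[:75]=0
n,l,s,ce=cv2.connectedComponentsWithStats(m); A=R.from_euler('z',p[2]).as_matrix()[:2,:2]
for i in range(1,n):
    if s[i,4]<100: continue
    w=(onz(c,np.argwhere(l==i)[:,::-1],40)[:,:2]-p[:2])@A; print(s[i],w.mean(0),cv2.minAreaRect(w.astype(np.float32)))
# notch dark columns on rail face, subpixel
g=c["img"].sum(2).astype(float)
for x in (202.5,251.4,300):
    r=g[75:83,int(x)-6:int(x)+7]; d=np.clip(np.median(r,1,keepdims=True)-r-60,0,None); print((d*np.arange(int(x)-6,int(x)+7)).sum()/d.sum())
```

```text
[510.94  194.191   0.066] [[-0.121  0.032]
 [-0.086 -0.054]
 [ 0.207  0.034]]
[   0   83   33   47 1317] [ 60.756 369.777] ((61.561683654785156, 373.591064453125), (58.27876663208008, 70.7757339477539), 86.68819427490234)
[193  84  25  35 803] [60.231 68.633] ((60.49059295654297, 68.6938705444336), (48.587074279785156, 35.21058654785156), 0.18330341577529907)
[240  84  24  35 825] [60.322 -0.845] ((60.088783264160156, -0.6748104095458984), (34.336910247802734, 48.28398895263672), 89.82098388671875)
[287  84  25  35 808] [ 59.721 -70.443] ((60.12786102294922, -70.49524688720703), (48.3775749206543, 35.25069046020508), 0.1409948617219925)
201.65187148062273
250.67534027221777
299.428147047902
```

Relative to the notches, the tiles are off by roughly −2, −1.4 and −0.8 mm in y. I'll shift tiles 0 and 1 slightly along the rail.

Run:
```python
from bench import robot
from h import *
np.set_printoptions(precision=2,suppress=True)
o=[np.pi,0,.064]
for y,d in((-.9,1.1),(68.3,1.6)):
    a=pw(59,y); b=pw(59.4,y+d)
    robot.move_ptp([*a,30],o); robot.move_linear([*a,5.3],o,80); robot.move_gripper(.3); print(robot.current_gripper_width()*93,robot.current_contact_force(),robot.current_tcp_pos())
    robot.move_linear([*b,5.3],o,10); print(robot.current_contact_force())
    robot.move_gripper(.5); robot.move_linear([*b,30],o,120); print(robot.current_t())
robot.move_ptp([*pw(-35,0),270],[np.pi,0,PL[2]]); c=snap(robot,"wrist","w5"); print(robot.current_t())
b=c["img"].astype(int); m=((b[...,2]>b[...,0]+60)&(b[...,2]>b[...,1]+40)).astype(np.uint8); m[130:]=0; m[:75]=0; m[:,:170]=0
n,l,s,ce=cv2.connectedComponentsWithStats(m); print(s[1:],ce[1:])
g=c["img"].sum(2).astype(float); N=[]
for x in (202.5,251.4,300):
    r=g[76:83,int(x)-6:int(x)+7]; d=np.clip(np.median(r,1,keepdims=True)-r-60,0,None); N.append(((d*np.arange(int(x)-6,int(x)+7)).sum()/d.sum(),79.3))
p,f=fit(c,[[91,70,46],[91,0,46],[91,-70,46]],N,PL); print(N,p,f); A=R.from_euler('z',p[2]).as_matrix()[:2,:2]
for i in range(1,n):
    if s[i,4]<300: continue
    w=(onz(c,np.argwhere(l==i)[:,::-1],40)[:,:2]-p[:2])@A; print(w.mean(0),cv2.minAreaRect(w.astype(np.float32)))
```

```text
35.13540678068497 [-0.34  0.35  1.88] [569.78 197.     5.84]
[-0.83 -1.65  5.74]
37.7667
35.19111000131203 [-0.14 -0.43 -0.91] [564.93 265.94   5.29]
[-0.06  0.31 -0.37]
40.075
41.1667
[[193  84  25  35 827]
 [241  84  23  35 804]
 [287  85  25  34 811]
 [354  85   1   1   1]
 [358  87   1   1   1]
 [356  91   1   1   1]
 [357  90   3   4   6]
 [353  92   3   3   5]
 [351  95   7   6  19]
 [358  96   1   1   1]
 [403 128   2   2   3]] [[204.88 100.96]
 [252.01 101.02]
 [299.07 101.48]
 [354.    85.  ]
 [358.    87.  ]
 [356.    91.  ]
 [358.    91.67]
 [354.2   93.  ]
 [354.05  97.26]
 [358.    96.  ]
 [403.67 128.67]]
[(np.float64(202.0888931370675), 79.3), (np.float64(250.85294767056746), 79.3), (np.float64(299.8101265822785), 79.3)] [510.28 195.03   0.06] [[-0.02  0.09]
 [ 0.06 -0.17]
 [-0.04  0.08]]
[61.32 68.12] ((61.09803771972656, 68.15362548828125), (35.381385803222656, 48.464908599853516), 89.6473159790039)
[60.98 -1.58] ((60.81535720825195, -1.5642948150634766), (48.31612777709961, 32.95177459716797), 0.016870858147740364)
[ 60.61 -71.22] ((60.426658630371094, -71.205810546875), (47.07624816894531, 35.430179595947266), 0.40519779920578003)
```

Gripping re-centred the tiles on the old TCP line, so the net shift was about zero. A consistent offset of about −1.5 mm remains. I'll grip at the true TCP positions and shift all three by +1.4.

Run:
```python
from bench import robot
from h import *
np.set_printoptions(precision=2,suppress=True)
o=[np.pi,0,.063]
for y,d in((-70,1.1),(.2,1.3),(69.9,1.6)):
    a=pw(59.2,y); b=pw(59.5,y+d)
    robot.move_ptp([*a,22],o); robot.move_linear([*a,5.3],o,80); robot.move_gripper(.35); print(robot.current_gripper_width()*93)
    robot.move_linear([*b,5.3],o,12); print(robot.current_contact_force())
    robot.move_gripper(.48); robot.move_linear([*b,22],o,120); print(robot.current_t())
robot.move_ptp([*pw(-35,-90),270],[np.pi,0,PL[2]]); c=snap(robot,"wrist","w5"); print(robot.current_t())
crop(c,110,20,330,140,3.6,"w5c")
```

```text
34.90735322551434
[-1.94 -2.59  5.27]
43.9167
35.433477983233836
[ 0.1  -0.67 -0.43]
45.9667
35.103701698779545
[ 0.14 -0.39  0.71]
48.0333
49.2667
```

View pics/w5c.png

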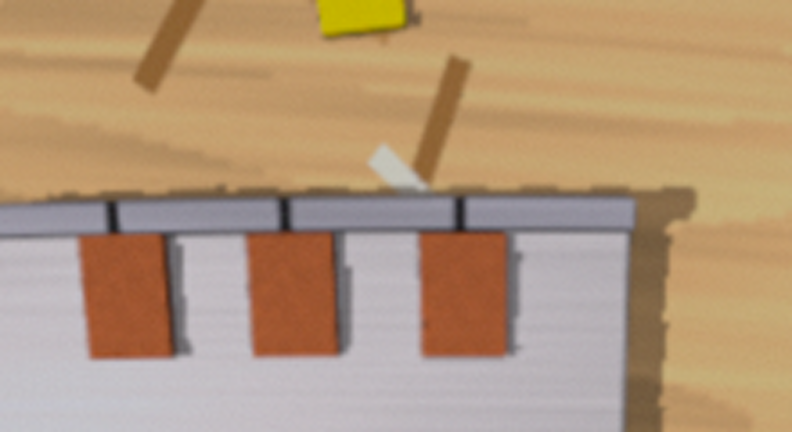

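The last view shows all three tiles still square against the rail, at (127,295), (292,293) and (464,293). Notches are at (112,217), (284,214) and (460,213). Next I'll check the tile centring numerically and approach the console for a near, code-based dial measurement.

```bash
cat >> h.py <<'E'
Q=np.array([544.7,-190.2,.092]); CM=R.from_euler('z',Q[2]).as_matrix(); U=CM@[.899,0,.438]; NN=CM@[-.438,0,.899]; Yc=CM@[0,1,0]
AX=CM@[-24.3,-.8,124.6]+[Q[0],Q[1],0]
def kori(a):
    x=U*np.cos(a)-Yc*np.sin(a); z=-NN; return R.from_matrix(np.c_[x,np.cross(z,x),z]).as_euler('xyz')
E
python3 - <<'E'
from bench import robot
from h import *
np.set_printoptions(precision=2,suppress=True)
c=load("w5")
S=lambda a:np.array(a)/3.6+[110,20]-.36
p,f=fit(c,[[91,70,46],[91,0,46],[91,-70,46],[91,-140,46]],S([(112,217),(284.5,214.5),(460,213.5),(634,213)]),PL); print(p,f.ravel()); A=R.from_euler('z',p[2]).as_matrix()[:2,:2]
b=c["img"].astype(int); m=((b[...,2]>b[...,0]+60)&(b[...,2]>b[...,1]+40)).astype(np.uint8); m[130:]=0; m[:75]=0; m[:,:125]=0; m[:,270:]=0
n,l,s,ce=cv2.connectedComponentsWithStats(m)
for i in range(1,n):
    if s[i,4]<300: continue
    w=(onz(c,np.argwhere(l==i)[:,::-1],40)[:,:2]-p[:2])@A; print(cv2.minAreaRect(w.astype(np.float32)))
P=AX-95*U+110*NN; print(P,robot.inverse_kinematics(P,kori(0)),robot.inverse_kinematics(AX-19*NN,kori(-.236)),robot.inverse_kinematics(AX-19*NN,kori(.3)))
robot.move_ptp(P,kori(0)); c=snap(robot,"wrist","k6"); print(robot.current_t(),proj(c,AX))
# rectified face picture, 4 px/mm, 160x160 mm about AX, face plane
i,j=np.meshgrid(np.arange(480),np.arange(480)); r=(240-j)/3; x=(i-240)/3
W=AX+r[...,None]*U-x[...,None]*Yc
uv=proj(c,W.reshape(-1,3)).reshape(480,480,2).astype(np.float32)
im=cv2.remap(c["img"],uv[...,0],uv[...,1],cv2.INTER_LINEAR); cv2.imwrite('pics/rect.png',im)
g=im.max(2); m=((g<110)).astype(np.uint8); n,l,s,ce=cv2.connectedComponentsWithStats(m)
k=l[260,240] or l[280,240]; 
q=np.argwhere(l==k)[:,::-1]; print(s[k],cv2.minEnclosingCircle(q.astype(np.float32)),cv2.fitEllipse(cv2.convexHull(q.astype(np.int32))))
E
```

```text
[511.02 195.2    0.06] [-0.06  0.11 -0.13 -0.07 -0.19 -0.15  0.38  0.14]
((60.30438995361328, 69.33454895019531), (48.98117446899414, 35.31212615966797), 0.04423191025853157)
((60.033935546875, -0.4677696228027344), (34.97328186035156, 47.23580551147461), 89.65997314453125)
((59.6313591003418, -71.00227355957031), (34.460601806640625, 46.98001480102539), 89.90470123291016)
[ 387.56 -205.5   181.88] [-1.17 -0.16  2.11  0.49  1.1   0.11] [-0.8   0.14  2.02  0.52  0.76  0.1 ] [-0.8   0.14  2.02  0.52  0.76  0.63]
50.6083 [[251.73  97.99]]
[   78    83   318   321 75733] ((235.4081268310547, 243.1223602294922), 160.18312072753906) ((236.349853515625, 243.1952362060547), (317.5570068359375, 318.6508483886719), 168.28062438964844)
```

The tiles are centred within about 1 mm. The dial fits a clean circle of radius 53 mm, with its centre corrected by (−1.1 up-slope, +1.2 y). Now I'll turn the knob.

```bash
cat >> h.py <<'E'
AX=AX-1.06*U+1.2*Yc
E
python3 - <<'E'
from bench import robot
from h import *
np.set_printoptions(precision=2,suppress=True)
robot.move_gripper(.45); robot.move_ptp(AX+36*NN,kori(-.236))
print(robot.move_linear(AX-18*NN,kori(-.236),80,f_stop=10),(np.array(robot.current_tcp_pos())-AX)@NN,robot.current_contact_force())
robot.move_gripper(.03); print(robot.current_gripper_width()*93,robot.current_contact_force(),robot.current_finger_force())
for a in (-.08,.08,.25):
    robot.move_ptp(AX-18*NN,kori(a)); print(a,robot.current_contact_force(),robot.current_ft_torque())
robot.move_gripper(.45); robot.move_linear(AX+36*NN,kori(.25),150)
robot.move_ptp(AX-95*U+110*NN,kori(0)); c=snap(robot,"wrist","k7"); print(robot.current_t())
i,j=np.meshgrid(np.arange(480),np.arange(480)); r=(240-j)/3; x=(i-240)/3
for nm in("k6","k7"):
  c=load(nm)
  for h in(0,36):
    W=AX+h*NN+r[...,None]*U-x[...,None]*Yc
    uv=proj(c,W.reshape(-1,3)).reshape(480,480,2).astype(np.float32)
    im=cv2.remap(c["img"],uv[...,0],uv[...,1],cv2.INTER_LINEAR); R2=np.hypot(r,x)
    m=((im.min(2)>(95))&((R2<26) if h else (R2>26)&(R2<52))).astype(np.uint8)
    n,l,s,ce=cv2.connectedComponentsWithStats(m)
    for k in range(1,n):
        if s[k,4]<60: continue
        q=np.argwhere(l==k)[:,::-1].astype(np.float32); v=cv2.fitLine(q,2,0,.01,.01).ravel()
        print(nm,h,s[k,4],"r",np.hypot(*(ce[k]-240))/3,"ang",np.arctan2(ce[k][0]-240,240-ce[k][1]),"line",np.arctan(-v[0]/v[1]))
E
```

```text
False -17.69303703022913 [-0.57 -0.61  0.9 ]
11.520181951883579 [-1.45  1.08  3.8 ] 30.000264644622803
-0.08 [-3.34  3.21  5.08] [0.46 0.3  0.25]
0.08 [-3.07  2.12  6.24] [0.53 0.36 0.25]
0.25 [-3.98  2.54  5.35] [0.54 0.29 0.32]
55.5167
k6 0 1629 r 42.0878496942053 ang 0.22822187166739513 line 0.22156113
k6 0 461 r 33.94319738304378 ang -0.2387374305971623 line -0.22115347
k6 0 464 r 33.49722394662086 ang 0.7047857468669004 line 0.70041543
k6 0 474 r 33.66231489741255 ang -0.7100039595042257 line -0.6989275
k6 36 100 r 24.576496902528646 ang -0.2504064199500127 line 1.17197
k6 36 126 r 24.197735333821768 ang 0.2575741253606683 line 1.4553072
k6 36 563 r 12.958072217456781 ang -0.23824095243651455 line -0.23958011
k6 36 107 r 24.482402852196156 ang -0.752280999558775 line 0.7461872
k6 36 104 r 24.535437914885758 ang 0.7586073101173452 line -0.79298264
k7 0 1599 r 42.35155686947615 ang 0.22907998061453513 line 0.21805497
k7 0 495 r 33.534374588499794 ang -0.23900272596588792 line -0.24190529
k7 0 483 r 33.644920881094556 ang -0.7101658756866324 line -0.7253855
k7 0 465 r 33.52514412498659 ang 0.7050569543263254 line 0.694942
k7 36 132 r 24.128853950192056 ang -0.2533551647572272 line 0.17947385
k7 36 109 r 24.424580994144375 ang 0.2616508714702456 line -0.9551947
k7 36 563 r 13.049656757919024 ang 0.23579027382356005 line 0.23531432
k7 36 111 r 24.420447378007513 ang -0.7577434201237071 line 0.96515197
k7 36 106 r 24.426174260485396 ang 0.7622735300885037 line -0.97140193
```

The pointer has moved from −0.238 to +0.236, and the tab is unmoved at 0.229. The robot is clear and the clock is at 55.5 s, so I'll hand in.

```bash
python3 -c "
from bench import robot
print(robot.hand_in(),robot.current_t())"
```

```text
the job is handed in; nothing more can be done
the job is handed in; nothing more can be done
```

I handed the job in at about 55.5 s: the three tiles are square against the rail, within about 1 mm of their notches, and the selector is clicked in at +0.236, the position the tab flags, with the tab unmoved.

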